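# Fit and lock the drive stem of a food processor

## Task

Take the drive stem out of its wooden holder and thread its flatted steel end down into the hub of the food-processor base: the slot inside the hub stands at an unknown angle, so turn the stem by feel, pressing only lightly, until the flats match and it slides fully home. Then turn the seated stem clockwise, seen from above, until it just comes up against its stop, without forcing it, and let go, leaving it home and locked. Leave the mug, the jar and the small glass bowl where they are.

Things in the scene. Friction and masses are not known exactly. Their poses are not given: they have to be found in the camera images.
- stem_grip (a point): Drive stem (loose, 0.12 kg), upright in the holder. This point: on its axis, centre of the flat grey grip on top, which is 42 mm along x, 14 mm thick along y, 47 mm tall, its top 23 mm above the point. z up. Below the grip a round collar 48 mm in diameter, 8 mm thick, its upper face 24 mm below the point. The grip starts turned any way; a half turn about z makes no difference.
- stem_collar (a point): Centre of the underside of the stem's collar, on the axis, 32 mm below stem_grip; same axes. It rests on the holder's top at the start and on the hub's rim when the stem is fully home. Below it a round steel journal, 28 mm in diameter, 8 mm long, then the flatted tang.
- stem_tip (a point): Lowest point of the stem, on its axis, 34 mm below stem_collar; same axes. From the bottom up: a round pilot pin 14 mm in diameter, 4 mm long; then the flatted tang, 22 mm long, square-edged: 28 mm in diameter with two flats 14 mm apart that face +y and -y (parallel to the grip's broad sides; profile 28 mm along x, 14 mm along y).
- hub_mouth (a point): Centre of the upper rim of the upright round grey hub, 74 mm in diameter, 98 mm above the worktop, on the base. Axes as the base's. In it a vertical round well, 10 mm deep: a funnel from 36 mm at the rim to 29.2 mm in diameter at 3.5 mm depth, then straight; at its bottom is the slotted drive plate. The tip is 34 mm below this point when the stem is home.
- drive_plate (a point): Centre of the upper face of the steel drive plate in the hub, 10 mm below hub_mouth; axes as the base's (NOT turning with the plate). Plate 18 mm thick, with a through slot 30 x 15.8 mm for the tang, play about 0.07 rad each way. It turns about the hub's axis with friction, 0.15 N m, and stays where left. Unmatched, the tang stands on the plate with only the pilot in the slot: tip 14 mm below the rim.
- processor: Fixed food-processor base, white rounded block, 170 mm (x) by 150 mm (y), 60 mm high, dial on the -x side, hub in the middle of its top. Origin under its centre, z up. Drive slot: at the clockwise stop (seen from above) its long side lies along this x axis; at the start it is 0.5 to 1.7 rad anticlockwise of that, unmeasured. Locked, the stem's x is parallel to this x, either way, within the play.
- holder: Fixed light wooden block, 90 x 90 mm, 46 mm high, with a through hole of 31 mm in its middle in which the stem stands, collar on the block's top. Origin: centre of its underside, z up.
- mug_mid (a point): White dotted mug with a handle, 82 mm wide, 91 mm tall, half-way up. To be left alone.
- jar_mid (a point): Glass jar with a plain grey-white lid, 66 mm in diameter, 94 mm tall, half-way up. To be left alone.
- bowl_mid (a point): Small clear glass bowl, 96 mm wide, 43 mm tall, half-way up. To be left alone.
Mind the look-alikes: they are no part of the job. Leave any pink look-alike of the holder alone.

How it is judged:
By the outcome, as a careful person would: the job done as asked, in the order asked, and still so for the second after the job is handed in, with the robot touching nothing.
It also fails if it takes over 61 s, if anything falls off the work surface, if the arm or the gripper's body presses on something with over 40 N, if the wrist force passes 120 N, or if a joint passes its speed limit or range.

## Robot

A 7-joint arm with a two-finger parallel gripper is mounted at the origin on a cart in front of the work surface, level with it; the furniture and walls round the work are solid. World frame = base frame: x ahead of the robot, y to its left, z up, the work surface at z = 0. Lengths are in mm, angles in rad, forces in N, time in s.
With the tool pointing down it reaches from about 400 to 875 mm from the base axis. Payload 4.4 kg.
Tool frame: the origin (TCP) lies at the very end of the fingers, on their centre line; the grasp point (between the pads) lies 19 mm behind it (grip_depth is the distance from the TCP to the grasp point, in mm); z points along the fingers, y is the direction in which the jaws open and shut (so a half turn about z gives the same grasp; the last joint's range is limited). The gripper opens to 85 mm and grips with 20 to 120 N. Pads are 22 mm wide; open, the fingers measure 114 mm over their backs; the gripper's body (76 mm by 85 mm) begins 54 mm behind the grasp point. The pads swing forward as they close: fully open they stand 13 mm farther back than shut.
Start: joints at [1.178, 0.628, 0.038, 1.517, -0.027, 0.996, -0.02], TCP at [208.687, -615.603, 231.313] pointing down, gripper open.
Joint ranges: [-3.06, 3.06], [-0.37, 2.12], [-1.25, 1.32], [0.18, 2.47], [-1.1, 4.24], [0.23, 1.98], [-2.94, 2.94]. Speed limits (rad/s): [2.57, 2.57, 3.14, 3.14, 3.14, 3.14, 3.14].

## Interface

Orientations are given as [roll, pitch, yaw] about the fixed x, y, z axes, in that order (R = Rz(yaw) Ry(pitch) Rx(roll)).
In Python, from cell import read_state, get_image, finish_job, recognise, outline_of, grip_depth gives the robot as it stands. The module is installed in compiled form; this text tells all that it offers.
- The arm moves only by the tool send_rows, never from a script. Its argument "rows" is a list of rows, each a list of 5 numbers: the gripper command: -1 is shut, 1 is fully open, values between are in proportion, then the shift along the tool's x, y, z in m, then the turn about the tool's z in rad. In form: [[claw, tx, ty, tz, roll], ...]. A call has 1 to 12 rows; each row shifts and turns the pose as measured when the row begins, along the tool's axes as they then stand; what a row does not reach is not made up. A row lasts 1/12 s, in which the tool goes at most 41.7 mm and 7.16 degrees, less where a joint would pass 70% of its speed; a pose out of reach is approached as far as the arm can. A call with a gripper value outside its range is refused whole. The fingers move at their own pace and stop on an object; the grip force is fixed at half the most. Time passes only in rows, so rows that do not move let the fingers close. It gives the time, the measured TCP pose, the force and the opening at its end, in the units of the state.
- read_state(): the state, without advancing time (a new reading comes with each control period).
- get_image(name): name is "side" or "top" or "wrist"; returns a dict with "image" (420x560x3 uint8, blue, green, red), "z_map" (420x560 float32, mm along the optical axis (not along the pixel's ray), 0 where there is no reading), "K" (3x3 intrinsics, pixels), "R" (3x3) and "t" (3): a world point X has camera coordinates R X + t; the wrist camera has in their place "tool_from_camera" (4x4, takes a point from camera to tool coordinates, whose origin is the TCP and whose axes are the flange's). Camera axes: x right, y down, z forward; pixel columns grow to the right and rows downward; lengths in mm; the calibration is good to about 2 mm. A picture is of the moment at which its call begins: read the wrist's pose just before it.
- finish_job(): hands the job in, once; it reports no verdict.
Trained networks look in a picture, given as the dict that the camera call returned (one of the last four; its "shot" number tells which), for a name from the list of things; names that differ only in an ending like _2 or _b are one class to them, and where a whole thing is asked for, a point or a joint stands for the part that bears it (a point fixed in the world has none). Each returns a list of dicts, best first, with "score" (0 to 1); they miss things now and then, are a little off and sometimes report something else, mostly with a low value. They report only what shows in the picture. A call takes as long as a camera call. They do not tell look-alikes from the thing itself.
- recognise(picture, query): "box" ([left, top, right, bottom] in pixels, round what is visible of it).
- outline_of(picture, query): "mask" (420x560 bool, what is visible of it) and "box" ([left, top, right, bottom] in pixels, round what is visible of it).
The state is a dict: "clock": time; "qpos": joint angles; "qd": joint speeds; "tau": joint torques, N m; "eef_pos": TCP position; "tool_rot": TCP orientation; "force": force on the tool from outside, world axes, zero at the start; "torque": the same for the moment, N m; "width": finger opening in mm.
Only numpy, scipy, OpenCV 4.12 (cv2) and the standard library are available. Lean on these libraries where they do the work, as an engineer would, in place of code of your own. Each camera call takes 0.05 s, during which the arm holds its last target.

## Working session

There is one attempt and no reset: what is moved stays moved. The work goes in short steps, Python scripts to look and compute and a tool call to move; the robot and the scene stay as the last step left them, time stands still between calls to the robot, and variables do not carry over. Pictures are saved under pics/ and viewed, and the job is handed in when it is done.

Besides the shell and the picture viewer there is one more tool, called after ">>>" in YAML: its name, and indented under it one key for each argument. send_rows: Moves the arm, as the interface text tells. Its arguments: {"type":"object","properties":{"rows":{"type":"array"}},"required":["rows"]}

```bash
mkdir -p pics; cat > h.py <<'E'
import numpy as np, cv2
from cell import *
def world(p,u,v):
    z=p["z_map"][int(round(v)),int(round(u))]
    c=np.linalg.inv(p["K"])@np.array([u,v,1])*z
    return p["R"].T@(c-p["t"])
def cloud(p):
    z=p["z_map"]; h,w=z.shape
    u,v=np.meshgrid(np.arange(w),np.arange(h))
    c=np.stack([u,v,np.ones_like(u)],-1)@np.linalg.inv(p["K"]).T*z[...,None]
    return (c-p["t"])@p["R"], z>0
def rpy(r):
    from scipy.spatial.transform import Rotation as Ro
    return Ro.from_euler('xyz',r).as_matrix()
def wcloud(p,s):
    z=p["z_map"]; h,w=z.shape
    u,v=np.meshgrid(np.arange(w),np.arange(h))
    c=np.stack([u,v,np.ones_like(u)],-1)@np.linalg.inv(p["K"]).T*z[...,None]
    T=p["tool_from_camera"]; c=c@T[:3,:3].T+T[:3,3]
    return c@rpy(s["tool_rot"]).T+np.array(s["eef_pos"]), z>0
E
python3 - <<'E'
from h import *
print(read_state())
for n in ("side","top"):
    p=get_image(n); cv2.imwrite(f"pics/{n}0.png",p["image"])
    for q in ("stem_grip","processor","holder","mug_mid","jar_mid","bowl_mid"):
        for d in recognise(p,q)[:3]:
            b=d["box"]; print(n,q,round(d["score"],2),np.round(b),np.round(world(p,(b[0]+b[2])/2,(b[1]+b[3])/2)))
E
```

```text
{'clock': 0.0, 'qpos': array([ 1.17818443,  0.62934589,  0.03846449,  1.51839163, -0.02697272,
        0.99625654, -0.02003316]), 'qd': array([ 7.11739594e-04,  4.72321068e-04, -9.73964159e-04, -7.34614023e-05,
        1.30931938e-03,  3.81184222e-04, -8.49026551e-04]), 'tau': array([-6.21977542e-04, -5.63397539e+01,  1.22613888e+00, -1.93443060e+01,
        1.11515075e-02,  1.06868026e-02,  2.79080047e-05]), 'eef_pos': array([ 208.47327101, -615.00309683,  230.38208207]), 'tool_rot': array([-3.13971075e+00,  6.12859069e-05,  3.26774879e-01]), 'force': array([ 0.01372714, -0.67805667, -0.38294806]), 'torque': array([ 0.02147302, -0.02448276, -0.04016894]), 'width': 85.39872527136862}
side stem_grip 0.81 [310. 190. 328. 207.] [ 430. -290.   74.]
side processor 0.56 [298. 196. 334. 226.] [ 433. -261.   48.]
side holder 0.79 [276. 301. 324. 350.] [402. 187.  45.]
side holder 0.76 [300. 196. 335. 225.] [ 430. -266.   47.]
side mug_mid 0.71 [267. 140. 296. 177.] [ 592. -515.   62.]
side jar_mid 0.75 [243. 188. 262. 225.] [ 613. -203.   75.]
side bowl_mid 0.91 [205. 314. 248. 351.] [572. 210.   8.]
top stem_grip 0.62 [321. 233. 336. 252.] [ 432. -296.   94.]
top stem_grip 0.36 [404. 157. 446. 205.] [ 604. -572.    4.]
top processor 0.73 [199. 171. 270. 248.] [508. -63.  62.]
top processor 0.41 [319. 234. 337. 249.] [ 434. -295.   94.]
top holder 0.87 [123. 228. 172. 274.] [395. 164.   1.]
top holder 0.78 [308. 224. 346. 261.] [ 431. -294.   87.]
top mug_mid 0.7 [402. 160. 445. 202.] [ 603. -567.    7.]
top jar_mid 0.7 [292. 152. 316. 182.] [ 614. -232.   97.]
top jar_mid 0.67 [320. 234. 337. 251.] [ 432. -296.   99.]
top bowl_mid 0.67 [105. 168. 140. 204.] [564. 237.   5.]
```

View pics/side0.png

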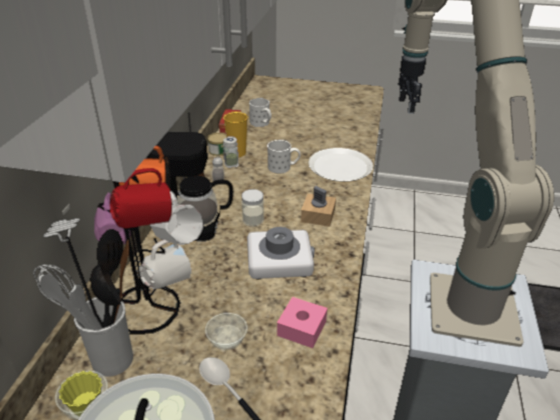

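View pics/top0.png

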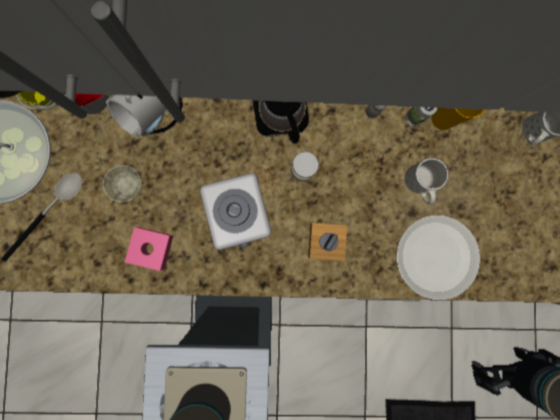

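```bash
python3 - <<'E'
from h import *
p=get_image("top")
C,ok=cloud(p)
im=p["image"][140:290,90:460]; cv2.imwrite("pics/topc.png",cv2.resize(im,None,fx=2.1,fy=2.1,interpolation=cv2.INTER_CUBIC))
im=p["image"][210:275,295:360]; a=cv2.resize(im,(390,390),interpolation=cv2.INTER_CUBIC)
im=p["image"][165:255,190:280]; b=cv2.resize(im,(390,390),interpolation=cv2.INTER_CUBIC)
cv2.imwrite("pics/topd.png",np.hstack([a,b]))
def reg(u0,v0,u1,v1,zl,zh):
    c=C[v0:v1,u0:u1].reshape(-1,3); return c[(c[:,2]>zl)&(c[:,2]<zh)]
def rect(c):
    r=cv2.minAreaRect(c[:,:2].astype(np.float32)); return np.round(r[0],1),np.round(r[1],1),round(r[2],2),len(c),np.median(c[:,2])
print("grip",rect(reg(310,225,350,262,85,110)))
print("holder",rect(reg(300,215,352,268,36,52)))
print("hub",rect(reg(195,165,275,255,92,104)))
print("base",rect(reg(190,160,280,255,52,66)))
print("rim z med")
E
```

```text
grip (array([ 432.6, -302.3]), array([14.5, 41.5]), 57.6, 110, np.float64(99.14534300200678))
holder (array([ 432.8, -303. ]), array([91.2, 89.7]), 87.06, 997, np.float64(45.94553371982832))
hub (array([503.9, -63.8]), array([72.6, 70.1]), 2.51, 607, np.float64(97.29646104421211))
base (array([500.9, -65.1]), array([172.8, 146.4]), 16.52, 3042, np.float64(59.544513480362156))
rim z med
```

View enlarged.

View pics/topd.png

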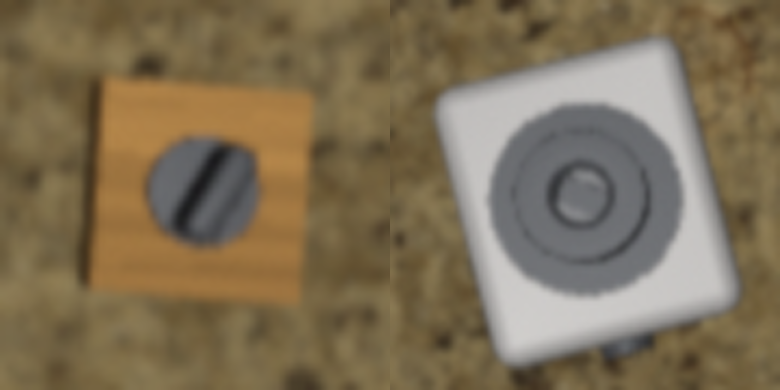

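>>> send_rows:
  rows:
    - [1, 0.028, -0.026, 0, 0]
    - [1, 0.028, -0.026, 0, 0]
    - [1, 0.028, -0.026, 0, 0]
    - [1, 0.028, -0.026, 0, 0]
    - [1, 0.028, -0.026, 0, 0]
    - [1, 0.028, -0.026, 0, 0]
    - [1, 0.028, -0.026, 0, 0]
    - [1, 0.028, -0.026, 0, 0]
    - [1, 0.028, -0.026, 0, 0]
    - [1, 0.028, -0.026, 0, 0]
    - [1, 0.028, -0.026, 0, 0]
    - [1, 0.028, -0.026, 0, 0]

```text
clock: 1.75
eef_pos: [431.3, -208.1, 228.8]
tool_rot: [3.13, 0.003, 0.306]
force: [0.8, -0.9, -0.0]
width: 85.4
```

>>> send_rows:
  rows:
    - [1, 0.027, -0.027, 0, 0]
    - [1, 0.027, -0.027, 0, 0]
    - [1, 0.027, -0.027, 0, 0]
    - [1, 0.02, -0.02, 0, 0]
    - [1, 0, 0, 0, 0]

```text
clock: 2.17
eef_pos: [504.5, -65.2, 229.0]
tool_rot: [3.131, -0.006, 0.318]
force: [1.5, 0.0, 0.4]
width: 85.4
```

```bash
python3 - <<'E'
from h import *
s=read_state(); p=get_image("wrist"); print(s["eef_pos"],s["tool_rot"],p["tool_from_camera"].round(2),p["K"])
cv2.imwrite("pics/w1.png",p["image"])
E
```

```text
[504.50209607 -65.16723235 228.99482057] [ 3.13101934 -0.00564376  0.31826042] [[   0.     -0.96   -0.27   69.05]
 [   1.      0.     -0.     -0.16]
 [   0.     -0.27    0.96 -143.41]
 [   0.      0.      0.      1.  ]] [[374.40437459   0.         279.7203028 ]
 [  0.         374.40437459 209.68736218]
 [  0.           0.           1.        ]]
```

View pics/w1.png

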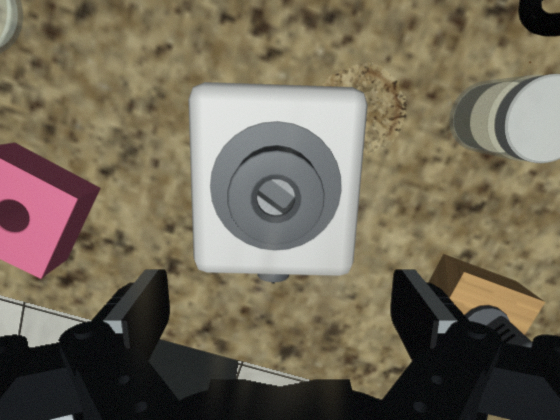

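```bash
python3 - <<'E'
from h import *
s=read_state(); p=get_image("wrist")
cv2.imwrite("pics/w1c.png",cv2.resize(p["image"][160:240,230:330],None,fx=7,fy=7,interpolation=cv2.INTER_CUBIC))
C,ok=wcloud(p,s)
def sel(zl,zh,c0,r): return ok&(C[...,2]>zl)&(C[...,2]<zh)&(np.hypot(C[...,0]-c0[0],C[...,1]-c0[1])<r)
def fitc(P):
    A=np.c_[2*P[:,:2],np.ones(len(P))]; b=(P[:,:2]**2).sum(1); x=np.linalg.lstsq(A,b,rcond=None)[0]; return x[:2],np.sqrt(x[2]+x[0]**2+x[1]**2)
m=sel(93,104,(504,-64),60).astype(np.uint8)
print("hub z",np.median(C[...,2][m>0]))
for c in cv2.findContours(m,cv2.RETR_CCOMP,cv2.CHAIN_APPROX_NONE)[0]:
    if len(c)>40: P=C[c[:,0,1],c[:,0,0]]; print(len(c),fitc(P))
m=sel(53,66,(504,-64),130)
r=cv2.minAreaRect(C[m][:,:2].astype(np.float32)); print("base",r)
m=sel(66,89,(504,-64),14); print("well",np.median(C[m],0) if m.any() else None)
# rectified inside of well: project plane z=88 
m=sel(40,86,(504,-64),15); print(m.sum(), np.percentile(C[m][:,2],[5,50,95]))
# orthophoto of plate
X,Y=np.meshgrid(np.linspace(-25,25,400),np.linspace(-25,25,400))
W=np.stack([504-Y,-64-X,np.full_like(X,88.)],-1)  # up=+x, right=-y
T=p["tool_from_camera"]; t=(W-np.array(s["eef_pos"]))@rpy(s["tool_rot"]); c=(t-T[:3,3])@T[:3,:3]
uv=c@p["K"].T; uv=uv[...,:2]/uv[...,2:]
o=cv2.remap(p["image"],uv[...,0].astype(np.float32),uv[...,1].astype(np.float32),cv2.INTER_CUBIC)
cv2.imwrite("pics/ortho.png",o)
E
```

```text
hub z 98.64512920025786
271 (array([505.17246151, -62.46690589]), np.float64(36.241759501841834))
109 (array([505.02818432, -62.52547579]), np.float64(14.852825233784884))
base ((505.4309997558594, -62.36283874511719), (164.24102783203125, 145.11102294921875), 16.369441986083984)
well [497.85623935 -64.02426476  87.84249367]
647 [61.07418661 62.50373186 82.86399996]
```

View pics/ortho.png

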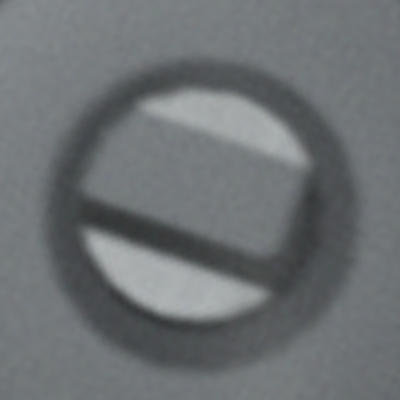

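View pics/w1c.png

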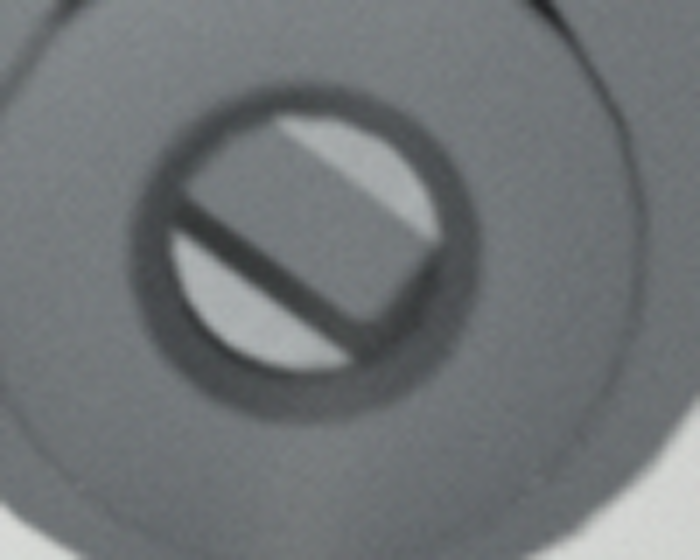

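>>> send_rows:
  rows:
    - [1, -0.02, 0.029, 0, 0]
    - [1, -0.02, 0.029, 0, 0]
    - [1, -0.02, 0.029, 0, 0]
    - [1, -0.02, 0.029, 0, 0]
    - [1, -0.02, 0.029, 0, 0]
    - [1, -0.02, 0.029, 0, 0]
    - [1, -0.02, 0.029, 0, 0]
    - [1, 0, 0, 0, 0.12]
    - [1, 0, 0, 0, 0.12]
    - [1, 0, 0, 0, 0.12]
    - [1, 0, 0, 0, 0.12]
    - [1, 0, 0, 0, 0.12]

```text
clock: 3.27
eef_pos: [405.7, -341.1, 232.4]
tool_rot: [3.12, -0.005, -0.315]
force: [-0.1, -0.2, 0.4]
width: 85.4
```

>>> send_rows:
  rows:
    - [1, 0, 0, 0, 0.12]
    - [1, 0, 0, 0, 0.12]
    - [1, 0, 0, 0, 0.04]
    - [1, 0, 0, 0, 0]

```text
clock: 3.6
eef_pos: [396.5, -348.3, 233.1]
tool_rot: [3.118, -0.009, -0.618]
force: [-0.4, -1.4, 0.2]
width: 85.2
```

```bash
python3 - <<'E'
from h import *
s=read_state(); p=get_image("wrist"); print(s["eef_pos"],s["tool_rot"],s["qpos"])
cv2.imwrite("pics/w2.png",p["image"])
C,ok=wcloud(p,s)
def sel(zl,zh,c0,r): return ok&(C[...,2]>zl)&(C[...,2]<zh)&(np.hypot(C[...,0]-c0[0],C[...,1]-c0[1])<r)
def rect(m):
    P=C[m]; return cv2.minAreaRect(P[:,:2].astype(np.float32)),len(P),np.median(P,0)
print("grip",rect(sel(97,105,(432,-302),40)))
print("collar",rect(sel(51,58,(432,-302),40)))
m=sel(40,50,(432,-302),75)
print("holder",rect(m))
E
```

```text
[ 396.51422535 -348.32922572  233.07937132] [ 3.11800289 -0.0088411  -0.61842956] [ 0.450272    0.45979686  0.29190214  1.87113484 -0.14415813  0.82172949
 -1.37878089]
grip (((433.495361328125, -301.9818115234375), (14.078060150146484, 41.91289520263672), 60.012088775634766), 954, array([ 434.18272418, -303.07605724,  100.65121685]))
collar (((434.44439697265625, -303.18902587890625), (47.263092041015625, 44.462501525878906), 37.154422760009766), 1084, array([ 432.12870656, -311.99669899,   54.65697079]))
holder (((433.44000244140625, -301.7463073730469), (90.54537200927734, 90.15069580078125), 87.28353118896484), 7576, array([ 440.11446701, -308.67381161,   46.73671106]))
```

View pics/w2.png

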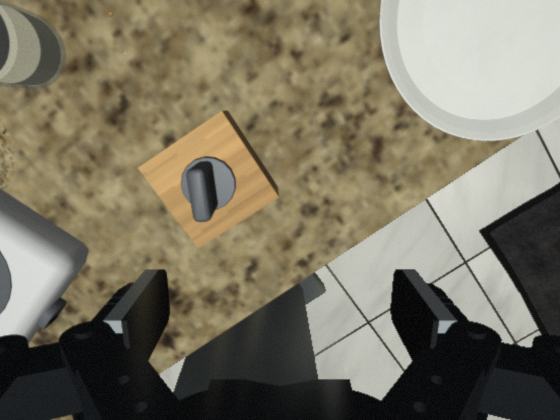

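>>> send_rows:
  rows:
    - [1, 0, 0, 0, -0.05]
    - [1, 0, 0, 0, -0.045]
    - [1, 0.002, -0.012, 0.015, 0]
    - [1, 0.002, -0.012, 0.015, 0]
    - [1, 0.002, -0.012, 0.015, 0]
    - [1, 0.002, -0.012, 0.015, 0]
    - [1, 0.001, -0.01, 0.015, 0]
    - [1, 0, 0, 0.01, 0]
    - [1, 0, 0, 0.0, 0]
    - [1, 0, 0, 0.0, 0]

```text
clock: 4.48
eef_pos: [425.0, -313.0, 145.6]
tool_rot: [3.113, -0.009, -0.519]
force: [-0.2, 0.6, 0.0]
width: 85.9
```

```bash
python3 - <<'E'
from h import *
s=read_state(); print(s["eef_pos"],s["tool_rot"],s["force"])
d=np.array([433.6,-302,61])-s["eef_pos"]; print(rpy(s["tool_rot"]).T@d)
E
```

```text
[ 424.97873224 -313.0371906   145.63782185] [ 3.11308274 -0.00875908 -0.51937941] [-0.22785977  0.55855224  0.01570218]
[  1.26472604 -16.26824543  84.22262986]
```

>>> send_rows:
  rows:
    - [1, 0, 0, 0, 0]
    - [1, 0, 0, 0, 0]
    - [1, 0, 0, 0, 0]
    - [1, 0, 0, 0, 0]

```text
clock: 4.82
eef_pos: [424.2, -316.0, 148.0]
tool_rot: [3.112, -0.012, -0.522]
force: [-0.3, 0.4, 0.8]
width: 85.7
```

```bash
python3 - <<'E'
from h import *
s=read_state(); print(s["eef_pos"],s["tool_rot"],s["force"],s["qd"].round(4))
E
```

```text
[ 424.19254965 -315.97813701  148.04654875] [ 3.11209818 -0.01210632 -0.52176684] [-0.26855167  0.3711736   0.84558145] [ 0.0072 -0.0108  0.0043 -0.0062  0.0009  0.0027  0.0023]
```

>>> send_rows:
  rows:
    - [1, 0, 0, 0, 0]
    - [1, 0, 0, 0, 0]
    - [1, 0, 0, 0, 0]
    - [1, 0, 0, 0, 0]

```text
clock: 5.15
eef_pos: [424.6, -316.9, 149.5]
tool_rot: [3.112, -0.015, -0.522]
force: [0.3, -0.0, 0.2]
width: 85.3
```

```bash
python3 - <<'E'
from h import *
s=read_state(); print(s["eef_pos"],s["tool_rot"],s["force"],s["qd"].round(4))
E
```

```text
[ 424.59506729 -316.88334203  149.47937768] [ 3.1118781  -0.01489482 -0.52219845] [ 0.26239551 -0.00098011  0.21241384] [-0.0011 -0.0042 -0.0009 -0.0034  0.0004  0.0021 -0.0003]
```

```bash
python3 - <<'E'
from h import *
s=read_state()
d=np.array([433.6,-302,61])-s["eef_pos"]; print(rpy(s["tool_rot"]).T@d)
E
```

```text
[ -0.93669459 -20.01224028  87.91948476]
```

>>> send_rows:
  rows:
    - [1, 0, -0.006, 0.02, 0]
    - [1, 0, -0.006, 0.02, 0]
    - [1, 0, -0.006, 0.02, 0]
    - [1, 0, -0.003, 0.016, 0]

```text
clock: 5.48
eef_pos: [438.7, -304.1, 74.8]
tool_rot: [3.111, -0.026, -0.524]
force: [0.1, 0.2, -0.4]
width: 85.1
```

```bash
python3 - <<'E'
from h import *
s=read_state(); print(s["eef_pos"],s["tool_rot"])
d=np.array([433.6,-302,61])-s["eef_pos"]; print(rpy(s["tool_rot"]).T@d)
E
```

```text
[ 438.71013939 -304.1424518    74.76543117] [ 3.11090193 -0.02649562 -0.52361748]
[-5.85947501  0.2816374  13.63003861]
```

>>> send_rows:
  rows:
    - [1, -0.003, 0, 0.006, 0]
    - [1, -0.002, 0, 0.006, 0]
    - [1, 0, 0, 0.001, 0]

```text
clock: 5.73
eef_pos: [433.0, -300.2, 58.3]
tool_rot: [3.111, -0.021, -0.522]
force: [0.1, -1.1, 0.0]
width: 85.4
```

```bash
python3 - <<'E'
from h import *
s=read_state(); print(s["eef_pos"],s["tool_rot"])
d=np.array([433.6,-302,61])-s["eef_pos"]; print(rpy(s["tool_rot"]).T@d)
E
```

```text
[ 433.02544292 -300.1623542    58.27495252] [ 3.11137978 -0.0211288  -0.52180463]
[ 1.47131885  1.38751033 -2.65386089]
```

>>> send_rows:
  rows:
    - [1, 0.001, 0.001, -0.001, 0]
    - [-1, 0, 0, 0, 0]
    - [-1, 0, 0, 0, 0]
    - [-1, 0, 0, 0, 0]
    - [-1, 0, 0, 0, 0]
    - [-1, 0, 0, 0, 0]
    - [-1, 0, 0, 0, 0]

```text
clock: 6.32
eef_pos: [434.9, -304.0, 63.2]
tool_rot: [3.111, -0.028, -0.524]
force: [-0.2, 9.9, 19.6]
width: 13.3
```

```bash
python3 - <<'E'
from h import *
s=read_state(); print({k:np.round(v,3) for k,v in s.items()})
E
```

```text
{'clock': np.float64(6.317), 'qpos': array([ 0.424,  0.716,  0.171,  2.016, -0.215,  0.396, -1.345]), 'qd': array([-0.011, -0.044, -0.026, -0.004,  0.006, -0.001,  0.002]), 'tau': array([ 7.3200e-01, -4.2576e+01,  4.5250e+00, -8.0990e+00,  8.2300e-01,
       -1.4770e+00,  4.0000e-03]), 'eef_pos': array([ 434.92 , -304.024,   63.178]), 'tool_rot': array([ 3.111, -0.028, -0.524]), 'force': array([-0.185,  9.905, 19.617]), 'torque': array([ 2.739, -0.262,  0.02 ]), 'width': np.float64(13.252)}
```

>>> send_rows:
  rows:
    - [-1, 0, 0, -0.003, 0]
    - [-1, 0, 0, -0.004, 0]
    - [-1, 0, 0, -0.006, 0]

```text
clock: 6.57
eef_pos: [434.3, -302.7, 76.3]
tool_rot: [3.111, -0.026, -0.524]
force: [0.4, 0.1, -1.4]
width: 13.4
```

```bash
python3 - <<'E'
from h import *
s=read_state(); print({k:np.round(s[k],3) for k in("eef_pos","tool_rot","force","torque","width")})
E
```

```text
{'eef_pos': array([ 434.274, -302.746,   76.261]), 'tool_rot': array([ 3.111, -0.026, -0.524]), 'force': array([ 0.446,  0.105, -1.415]), 'torque': array([ 0.098, -0.02 ,  0.02 ]), 'width': np.float64(13.379)}
```

>>> send_rows:
  rows:
    - [-1, 0, 0, -0.02, 0]
    - [-1, 0, 0, -0.025, 0]
    - [-1, 0, 0, -0.025, 0]
    - [-1, 0, 0, -0.025, 0]
    - [-1, 0, 0, -0.015, 0]

```text
clock: 6.98
eef_pos: [431.8, -297.6, 189.3]
tool_rot: [3.111, -0.021, -0.524]
force: [0.8, -0.1, -0.7]
width: 13.4
```

```bash
cat >> h.py <<'E'
def rep(tgt=None):
    s=read_state(); R=rpy(s["tool_rot"])
    print({k:np.round(s[k],3).tolist() for k in("clock","eef_pos","tool_rot","force","torque","width")}, "toolz",R[:,2].round(4),"j7",s["qpos"][6].round(3))
    if tgt is not None: print("tool d",(R.T@(np.array(tgt)-s["eef_pos"])).round(1))
    return s
E
python3 - <<'E'
from h import *
s=rep((505,-62.5,175))
p=get_image("side"); b=[290,150,350,230]
cv2.imwrite("pics/s2.png",cv2.resize(p["image"][120:260,230:370],None,fx=4,fy=4,interpolation=cv2.INTER_CUBIC))
E
```

```text
{'clock': 6.983, 'eef_pos': [431.844, -297.596, 189.325], 'tool_rot': [3.111, -0.021, -0.524], 'force': [0.848, -0.137, -0.687], 'torque': [0.062, -0.03, 0.028], 'width': 13.44} toolz [ 0.0024 -0.0368 -0.9993] j7 -1.401
tool d [ -54.6 -240.4    5.8]
```

View pics/s2.png

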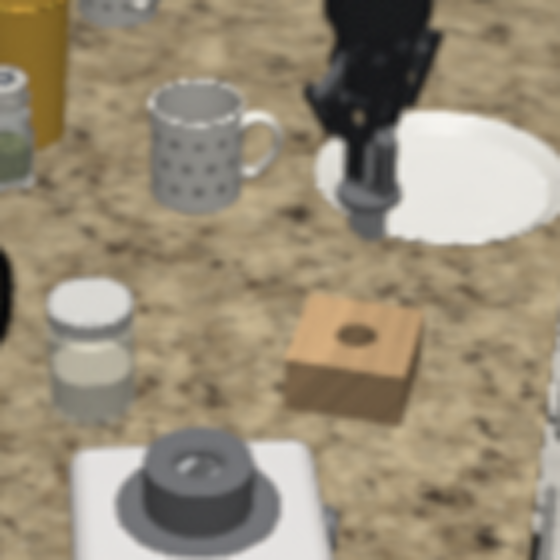

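>>> send_rows:
  rows:
    - [-1, -0.007, -0.03, 0, 0]
    - [-1, -0.007, -0.03, 0, 0]
    - [-1, -0.007, -0.03, 0, 0]
    - [-1, -0.007, -0.03, 0, 0]
    - [-1, -0.007, -0.03, 0, 0]
    - [-1, -0.007, -0.03, 0, 0]
    - [-1, -0.005, -0.025, 0, 0]
    - [-1, 0, 0, 0, 0]

```text
clock: 7.7
eef_pos: [496.8, -93.4, 184.4]
tool_rot: [3.109, -0.031, -0.534]
force: [0.9, 0.9, -1.8]
width: 13.4
```

```bash
python3 - <<'E'
from h import *
s=rep((505,-62.5,175))
E
```

```text
{'clock': 7.7, 'eef_pos': [496.802, -93.437, 184.392], 'tool_rot': [3.109, -0.031, -0.534], 'force': [0.865, 0.912, -1.763], 'torque': [0.067, -0.007, -0.014], 'width': 13.396} toolz [ 0.0097 -0.0437 -0.999 ] j7 -1.827
tool d [ -9.  -31.1   8.1]
```

>>> send_rows:
  rows:
    - [-1, 0, 0, 0, -0.12]
    - [-1, 0, 0, 0, -0.12]
    - [-1, 0, 0, 0, -0.12]
    - [-1, 0, 0, 0, -0.12]
    - [-1, 0, 0, 0, -0.12]
    - [-1, 0, 0, 0, -0.12]
    - [-1, 0, 0, 0, -0.12]
    - [-1, 0, 0, 0, -0.12]
    - [-1, 0, 0, 0, -0.12]
    - [-1, 0, 0, 0, -0.12]
    - [-1, 0, 0, 0, -0.12]
    - [-1, 0, 0, 0, -0.12]

```text
clock: 8.7
eef_pos: [490.7, -93.5, 179.6]
tool_rot: [3.117, 0.038, 0.962]
force: [-0.7, -0.0, -1.0]
width: 13.2
```

```bash
python3 - <<'E'
from h import *
s=rep((505,-62.5,175))
E
```

```text
{'clock': 8.7, 'eef_pos': [490.724, -93.473, 179.59], 'tool_rot': [3.117, 0.038, 0.962], 'force': [-0.723, -0.028, -0.984], 'torque': [0.051, -0.017, -0.031], 'width': 13.215} toolz [-0.0013 -0.0453 -0.999 ] j7 -0.676
tool d [33.7 -6.1  3.2]
```

>>> send_rows:
  rows:
    - [-1, 0, 0, 0, -0.1]
    - [-1, 0, 0, 0, -0.1]
    - [-1, 0, 0, 0, -0.08]
    - [-1, 0.012, 0.001, 0, 0]
    - [-1, 0.012, 0.001, 0, 0]
    - [-1, 0.01, 0.001, 0, 0]
    - [-1, 0, 0, 0, 0]

```text
clock: 9.28
eef_pos: [502.3, -62.2, 175.9]
tool_rot: [3.133, 0.044, 1.25]
force: [0.9, 1.2, -1.9]
width: 13.4
```

```bash
python3 - <<'E'
from h import *
s=rep((505.4,-59.2,160))
p=get_image("side")
cv2.imwrite("pics/s3.png",cv2.resize(p["image"][160:280,220:340],None,fx=5,fy=5,interpolation=cv2.INTER_CUBIC))
p=get_image("wrist")
cv2.imwrite("pics/w3.png",p["image"])
E
```

```text
{'clock': 9.283, 'eef_pos': [502.28, -62.239, 175.86], 'tool_rot': [3.133, 0.044, 1.25], 'force': [0.94, 1.221, -1.9], 'torque': [0.113, -0.061, -0.056], 'width': 13.357} toolz [-0.0056 -0.0447 -0.999 ] j7 -0.512
tool d [ 4.6  1.9 15.7]
```

View pics/s3.png

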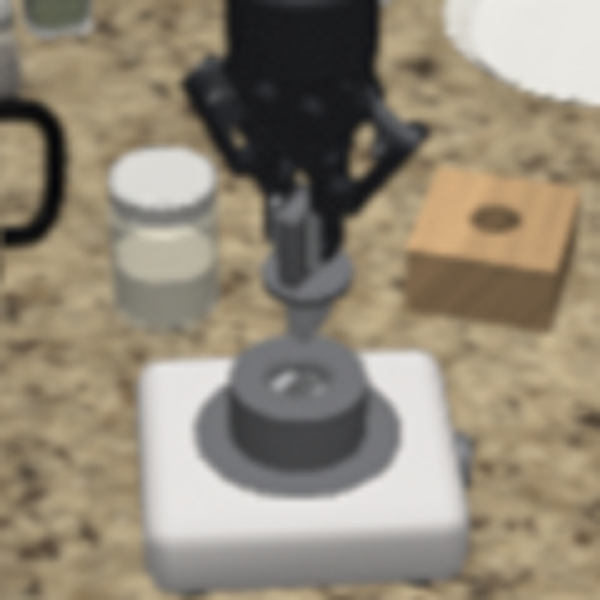

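View pics/w3.png

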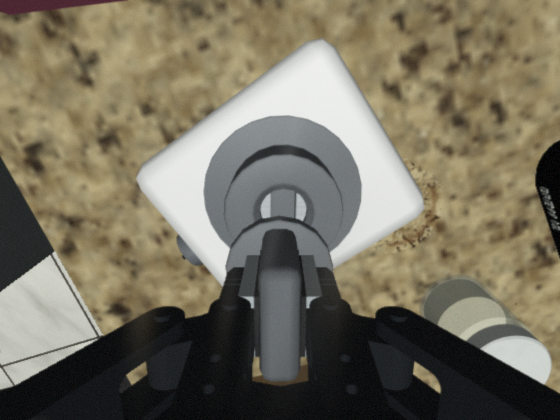

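```bash
python3 - <<'E'
from h import *
s=rep()
p=get_image("wrist"); C,ok=wcloud(p,s)
def fitc(P):
    A=np.c_[2*P[:,:2],np.ones(len(P))]; b=(P[:,:2]**2).sum(1); x=np.linalg.lstsq(A,b,rcond=None)[0]; return x[:2].round(2),np.sqrt(x[2]+x[0]**2+x[1]**2).round(2)
e=s["eef_pos"]
m=ok&(abs(C[...,2]-(e[2]-9))<6)&(np.hypot(C[...,0]-e[0],C[...,1]-e[1])<32)
u,v=np.meshgrid(np.arange(560),np.arange(420)); m&=(v<290)&(v>215)
P=C[m]; print(len(P),P.mean(0),P[:,2].min(),P[:,2].max())
c=P.mean(0)
for _ in range(3):
    U,S,Vt=np.linalg.svd(P-P.mean(0),full_matrices=False); n=Vt[2]*np.sign(Vt[2][2]); r=(P-P.mean(0))@n; P=P[abs(r)<1.0]
print("collar normal",n,len(P),"resid",r.std())
mm=m.astype(np.uint8)
c=max(cv2.findContours(mm,cv2.RETR_EXTERNAL,cv2.CHAIN_APPROX_NONE)[0],key=len)[:,0]
Q=C[c[:,1],c[:,0]]; Q=Q[np.array([x for x in range(len(c)) if c[x,1]<255])]
print("collar circ",fitc(Q),len(Q), "tcp",e)
m=(ok&(abs(C[...,2]-98)<4)&(np.hypot(C[...,0]-505,C[...,1]+62.5)<45)).astype(np.uint8)
for c in cv2.findContours(m,cv2.RETR_CCOMP,cv2.CHAIN_APPROX_NONE)[0]:
    if len(c)>30:
        Q=C[c[:,0,1],c[:,0,0]]; rr=np.hypot(Q[:,0]-505,Q[:,1]+62.5); print("hub",len(c),fitc(Q[rr>33]) if (rr>33).sum()>20 else fitc(Q))
E
```

```text
{'clock': 9.383, 'eef_pos': [501.187, -64.251, 175.828], 'tool_rot': [3.134, 0.046, 1.249], 'force': [-0.286, 0.025, -0.66], 'torque': [0.041, 0.001, -0.029], 'width': 13.308} toolz [-0.0072 -0.0463 -0.9989] j7 -0.51
2580 [504.11371093 -53.16290873 166.56103961] 160.84527550709907 172.79793262496628
collar normal [0.02749905 0.07690791 0.99665891] 1946 resid 0.47034984775712724
collar circ (array([502.59, -58.64]), np.float64(15.55)) 223 tcp [501.18727684 -64.25118526 175.82845849]
hub 382 (array([504.82, -61.92]), np.float64(36.13))
```

```bash
python3 - <<'E'
from h import *
rep((506,-58.5,148))
E
```

```text
{'clock': 9.433, 'eef_pos': [500.854, -65.065, 175.838], 'tool_rot': [3.134, 0.047, 1.248], 'force': [-0.02, -0.53, -1.437], 'torque': [0.043, -0.018, -0.012], 'width': 13.209} toolz [-0.0076 -0.0468 -0.9989] j7 -0.51
tool d [ 9.2  2.6 27.5]
```

>>> send_rows:
  rows:
    - [-1, 0.004, 0.001, 0.007, 0]
    - [-1, 0.004, 0.001, 0.007, 0]
    - [-1, 0.002, 0.001, 0.006, 0]
    - [-1, 0, 0, 0.002, 0]

```text
clock: 9.77
eef_pos: [507.2, -58.1, 151.7]
tool_rot: [3.133, 0.048, 1.246]
force: [0.0, -0.2, -2.3]
width: 13.6
```

```bash
python3 - <<'E'
from h import *
rep((506,-58.5,140))
E
```

```text
{'clock': 9.767, 'eef_pos': [507.184, -58.057, 151.742], 'tool_rot': [3.133, 0.048, 1.246], 'force': [0.005, -0.2, -2.292], 'torque': [0.033, -0.013, 0.034], 'width': 13.585} toolz [-0.0069 -0.0481 -0.9988] j7 -0.545
tool d [-0.2 -1.1 11.8]
```

>>> send_rows:
  rows:
    - [-1, 0, -0.001, 0.003, 0]
    - [-1, 0.0005, 0, 0.003, 0]
    - [-1, 0.0005, 0, 0.003, 0]

```text
clock: 10.02
eef_pos: [505.9, -57.5, 140.9]
tool_rot: [3.134, 0.049, 1.245]
force: [-0.0, -1.0, -1.3]
width: 13.4
```

```bash
python3 - <<'E'
from h import *
rep((506,-58.5,140))
E
```

```text
{'clock': 10.017, 'eef_pos': [505.873, -57.488, 140.917], 'tool_rot': [3.134, 0.049, 1.245], 'force': [-0.038, -0.962, -1.318], 'torque': [0.124, -0.026, 0.015], 'width': 13.424} toolz [-0.0087 -0.0483 -0.9988] j7 -0.554
tool d [-0.9  0.4  1. ]
```

>>> send_rows:
  rows:
    - [-1, -0.0005, 0, 0.002, 0]
    - [-1, 0, 0, 0.002, 0]

```text
clock: 10.18
eef_pos: [505.6, -58.2, 136.3]
tool_rot: [3.135, 0.048, 1.245]
force: [0.3, 0.1, -1.4]
width: 13.4
```

>>> send_rows:
  rows:
    - [-1, 0, 0, 0.002, 0]
    - [-1, 0, 0, 0.002, 0]

```text
clock: 10.35
eef_pos: [505.9, -58.5, 132.1]
tool_rot: [3.134, 0.048, 1.245]
force: [-0.2, -0.8, -1.6]
width: 13.3
```

```bash
python3 - <<'E'
from h import *
rep((506,-58.5,130))
E
```

```text
{'clock': 10.35, 'eef_pos': [505.921, -58.521, 132.063], 'tool_rot': [3.134, 0.048, 1.245], 'force': [-0.205, -0.78, -1.585], 'torque': [0.115, -0.092, 0.037], 'width': 13.282} toolz [-0.008  -0.048  -0.9988] j7 -0.559
tool d [0.1 0.1 2.1]
```

>>> send_rows:
  rows:
    - [-1, 0, 0, 0.002, 0]
    - [-1, 0, 0, 0.002, 0]

```text
clock: 10.52
eef_pos: [506.0, -58.9, 127.8]
tool_rot: [3.133, 0.048, 1.244]
force: [-0.4, 0.2, -1.1]
width: 13.5
```

>>> send_rows:
  rows:
    - [-1, 0, 0, 0.002, 0]
    - [-1, 0, 0, 0.002, 0]

```text
clock: 10.68
eef_pos: [506.0, -59.1, 123.5]
tool_rot: [3.133, 0.048, 1.244]
force: [0.5, 0.6, -0.6]
width: 13.4
```

```bash
python3 - <<'E'
from h import *
rep((506,-58.5,130))
E
```

```text
{'clock': 10.683, 'eef_pos': [506.018, -59.068, 123.542], 'tool_rot': [3.133, 0.048, 1.244], 'force': [0.509, 0.576, -0.609], 'torque': [0.149, -0.067, 0.033], 'width': 13.44} toolz [-0.0074 -0.0481 -0.9988] j7 -0.565
tool d [ 0.2 -0.1 -6.5]
```

>>> send_rows:
  rows:
    - [-1, 0, 0, 0.0015, 0]
    - [-1, 0, 0, 0.0015, 0]

```text
clock: 10.85
eef_pos: [506.0, -59.1, 120.2]
tool_rot: [3.133, 0.048, 1.244]
force: [-0.3, 0.6, -2.1]
width: 13.5
```

```bash
python3 - <<'E'
from h import *
rep((506,-58.5,130))
p=get_image("side")
cv2.imwrite("pics/s4.png",cv2.resize(p["image"][160:280,220:340],None,fx=5,fy=5,interpolation=cv2.INTER_CUBIC))
E
```

```text
{'clock': 10.85, 'eef_pos': [506.044, -59.084, 120.157], 'tool_rot': [3.133, 0.048, 1.244], 'force': [-0.338, 0.638, -2.073], 'torque': [0.165, -0.057, -0.069], 'width': 13.546} toolz [-0.0073 -0.0479 -0.9988] j7 -0.568
tool d [ 0.1 -0.1 -9.9]
```

View pics/s4.png

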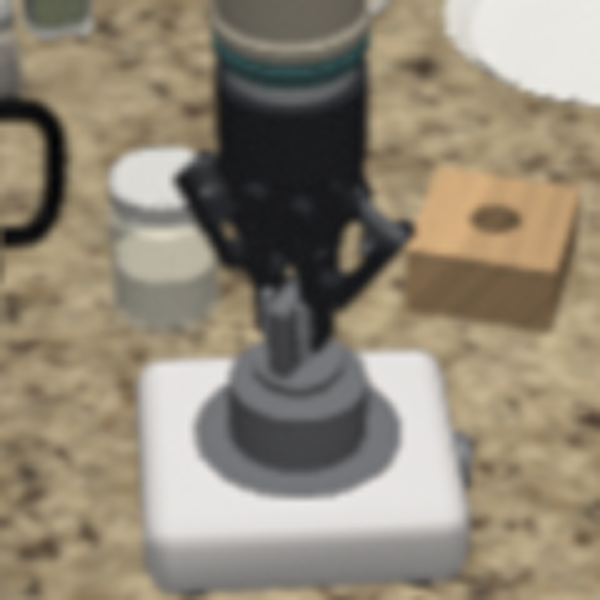

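>>> send_rows:
  rows:
    - [-1, 0, 0, 0.0015, 0]
    - [-1, 0, 0, 0.0015, 0]

```text
clock: 11.07
eef_pos: [506.1, -59.1, 116.8]
tool_rot: [3.133, 0.048, 1.245]
force: [0.1, -0.0, -1.2]
width: 13.2
```

>>> send_rows:
  rows:
    - [-1, 0, 0, 0.001, 0]
    - [-1, 0, 0, 0.001, 0]

```text
clock: 11.23
eef_pos: [506.2, -59.2, 116.1]
tool_rot: [3.133, 0.048, 1.245]
force: [-4.5, 0.5, 18.3]
width: 13.5
```

```bash
python3 - <<'E'
from h import *
rep((506,-58.5,115))
E
```

```text
{'clock': 11.233, 'eef_pos': [506.176, -59.234, 116.12], 'tool_rot': [3.133, 0.048, 1.245], 'force': [-4.532, 0.55, 18.296], 'torque': [0.446, 0.996, 0.018], 'width': 13.459} toolz [-0.0069 -0.0484 -0.9988] j7 -0.571
tool d [ 0.7 -0.4  1.1]
```

>>> send_rows:
  rows:
    - [0.0, 0, 0, -0.0005, 0]
    - [0.0, 0, 0, 0, 0]
    - [0.0, 0, 0, 0, 0]
    - [0, 0, 0, 0, 0]

```text
clock: 11.57
eef_pos: [506.7, -59.6, 117.4]
tool_rot: [3.131, 0.048, 1.244]
force: [0.1, 0.9, -1.1]
width: 42.5
```

```bash
python3 - <<'E'
from h import *
s=rep((506,-58.5,115))
p=get_image("wrist"); C,ok=wcloud(p,s)
cv2.imwrite("pics/w5.png",p["image"])
p=get_image("side")
cv2.imwrite("pics/s5.png",cv2.resize(p["image"][160:280,220:340],None,fx=5,fy=5,interpolation=cv2.INTER_CUBIC))
m=ok&(C[...,2]>101)&(C[...,2]<112)&(np.hypot(C[...,0]-505,C[...,1]+62.5)<30)
P=C[m]; 
for _ in range(4):
    U,S,Vt=np.linalg.svd(P-P.mean(0),full_matrices=False); n=Vt[2]*np.sign(Vt[2][2]); r=(P-P.mean(0))@n; P=P[abs(r)<1.0]
print(n,len(P),P.mean(0))
E
```

```text
{'clock': 11.567, 'eef_pos': [506.655, -59.639, 117.41], 'tool_rot': [3.131, 0.048, 1.244], 'force': [0.121, 0.909, -1.056], 'torque': [0.045, 0.026, -0.007], 'width': 42.544} toolz [-0.0054 -0.0492 -0.9988] j7 -0.571
tool d [ 1.  -1.   2.4]
[0.00290779 0.00798446 0.9999639 ] 3900 [505.84759139 -59.04860724 106.69335395]
```

View pics/w5.png

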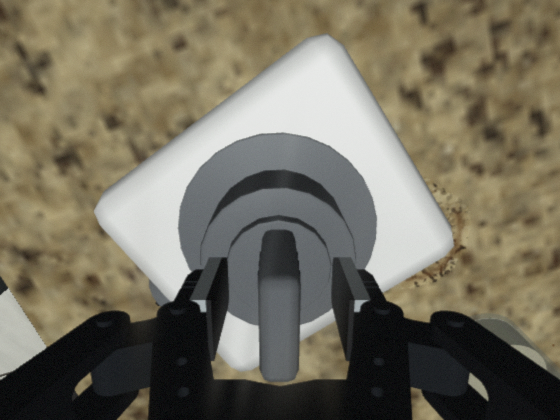

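View pics/s5.png

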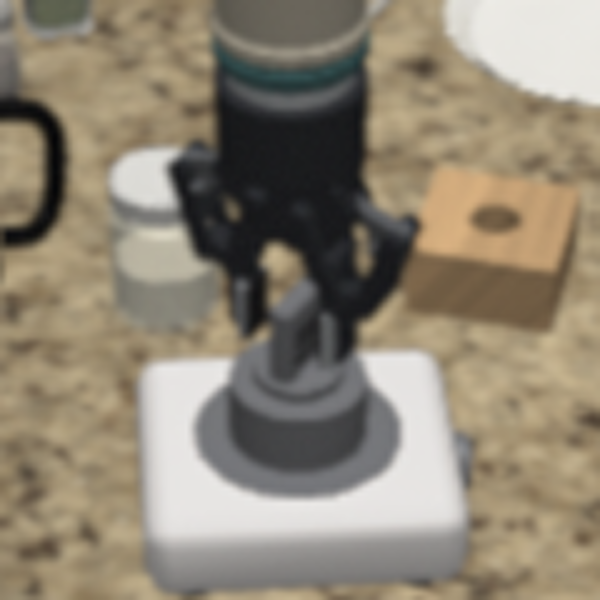

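```bash
python3 - <<'E'
from h import *
s=rep((505.2,-63,117))
p=get_image("wrist"); C,ok=wcloud(p,s)
u,v=np.meshgrid(np.arange(560),np.arange(420))
m=ok&(C[...,2]>147)&(C[...,2]<157)&(np.hypot(C[...,0]-505,C[...,1]+62.5)<30)&(abs(u-279)<30)
P=C[m]; print(len(P),cv2.minAreaRect(P[:,:2].astype(np.float32)),np.median(P,0))
E
```

```text
{'clock': 11.667, 'eef_pos': [506.578, -59.635, 117.328], 'tool_rot': [3.131, 0.048, 1.244], 'force': [0.766, 0.325, -0.419], 'torque': [0.046, -0.012, 0.036], 'width': 42.816} toolz [-0.0056 -0.0492 -0.9988] j7 -0.571
tool d [-3.6 -0.2  0.5]
4419 ((505.2142333984375, -61.605804443359375), (42.25009536743164, 14.058524131774902), 71.14417266845703) [506.13541298 -58.33190561 152.72028707]
```

>>> send_rows:
  rows:
    - [0, -0.002, 0, 0, 0]
    - [-0.3, -0.0016, 0, 0, 0]
    - [-0.6, 0, 0, 0, 0]
    - [-0.6, 0, 0, 0, 0]
    - [-0.6, 0, 0, 0, 0]

```text
clock: 12.13
eef_pos: [505.0, -63.6, 117.1]
tool_rot: [3.132, 0.049, 1.244]
force: [-0.3, 0.4, 0.0]
width: 17.1
```

```bash
python3 - <<'E'
from h import *
s=rep((505.2,-63,117))
E
```

```text
{'clock': 12.133, 'eef_pos': [504.977, -63.647, 117.123], 'tool_rot': [3.132, 0.049, 1.244], 'force': [-0.257, 0.395, 0.035], 'torque': [0.065, -0.019, 0.016], 'width': 17.107} toolz [-0.0066 -0.0492 -0.9988] j7 -0.564
tool d [0.7 0.  0.1]
```

>>> send_rows:
  rows:
    - [-0.6, 0, 0, 0, 0.08]
    - [-0.6, 0, 0, 0, 0.08]
    - [-0.6, 0, 0, 0, 0.08]
    - [-0.6, 0, 0, 0, 0.08]

```text
clock: 12.47
eef_pos: [504.5, -63.7, 117.1]
tool_rot: [3.118, 0.043, 0.912]
force: [-0.6, 0.2, 1.3]
width: 16.8
```

```bash
python3 - <<'E'
from h import *
s=rep((505.2,-63,117))
E
```

```text
{'clock': 12.467, 'eef_pos': [504.496, -63.707, 117.123], 'tool_rot': [3.118, 0.043, 0.912], 'force': [-0.582, 0.211, 1.28], 'torque': [0.056, 0.238, 0.22], 'width': 16.809} toolz [-0.0075 -0.0486 -0.9988] j7 -0.798
tool d [1.  0.1 0.1]
```

>>> send_rows:
  rows:
    - [-0.6, 0, 0, 0, 0.07]
    - [-0.6, 0, 0, 0, 0.07]
    - [-0.6, 0, 0, 0, 0.07]
    - [-0.6, 0, 0, 0, 0.07]
    - [-0.6, 0, 0, 0, 0.07]

```text
clock: 12.88
eef_pos: [504.0, -63.6, 117.3]
tool_rot: [3.104, 0.033, 0.55]
force: [0.9, -0.9, 0.4]
width: 17.2
```

```bash
python3 - <<'E'
from h import *
s=rep((505.2,-63,117))
p=get_image("wrist"); C,ok=wcloud(p,s)
m=ok&(C[...,2]>149)&(C[...,2]<156)&(np.hypot(C[...,0]-505,C[...,1]+62.5)<24)
n,l=cv2.connectedComponents(m.astype(np.uint8)); 
for i in range(1,n):
    P=C[l==i]
    if len(P)>500: print(len(P),cv2.minAreaRect(P[:,:2].astype(np.float32)),np.median(P,0))
E
```

```text
{'clock': 12.883, 'eef_pos': [504.049, -63.602, 117.288], 'tool_rot': [3.104, 0.033, 0.55], 'force': [0.904, -0.886, 0.428], 'torque': [0.126, 0.157, 0.339], 'width': 17.178} toolz [-0.0086 -0.0496 -0.9987] j7 -1.051
tool d [1.3 0.1 0.2]
5622 ((503.99420166015625, -59.35637664794922), (41.15032958984375, 29.828109741210938), 18.725191116333008) [507.19488287 -59.82353799 153.09680099]
```

>>> send_rows:
  rows:
    - [-0.6, 0, 0, 0, 0.06]
    - [-0.6, 0, 0, 0, 0.06]

```text
clock: 13.1
eef_pos: [503.9, -63.5, 117.3]
tool_rot: [3.1, 0.029, 0.428]
force: [0.5, -0.4, -0.2]
width: 17.2
```

```bash
python3 - <<'E'
from h import *
s=rep((505.2,-63,117))
p=get_image("wrist"); C,ok=wcloud(p,s)
cv2.imwrite("pics/w6.png",p["image"])
m=ok&(C[...,2]>151)&(C[...,2]<155)&(np.hypot(C[...,0]-505,C[...,1]+62.5)<24)
ys,xs=np.where(m); print(xs.min(),xs.max(),ys.min(),ys.max())
E
```

```text
{'clock': 13.1, 'eef_pos': [503.926, -63.534, 117.349], 'tool_rot': [3.1, 0.029, 0.428], 'force': [0.465, -0.413, -0.157], 'torque': [0.131, 0.187, 0.329], 'width': 17.156} toolz [-0.009  -0.0502 -0.9987] j7 -1.136
tool d [1.4 0.  0.3]
230 327 262 371
```

View pics/w6.png

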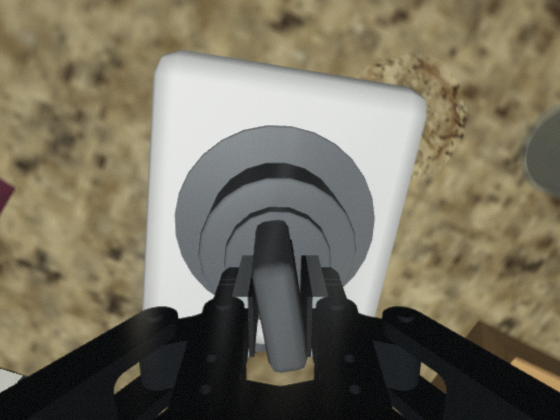

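>>> send_rows:
  rows:
    - [-0.6, 0, 0, 0, 0.06]
    - [-0.6, 0, 0, 0, 0.05]

```text
clock: 13.32
eef_pos: [503.8, -63.5, 117.4]
tool_rot: [3.097, 0.025, 0.319]
force: [0.3, -0.8, 1.5]
width: 16.9
```

```bash
python3 - <<'E'
from h import *
s=rep((505.2,-63,117))
E
```

```text
{'clock': 13.317, 'eef_pos': [503.816, -63.46, 117.365], 'tool_rot': [3.097, 0.025, 0.319], 'force': [0.291, -0.769, 1.507], 'torque': [0.119, 0.124, 0.263], 'width': 16.923} toolz [-0.0095 -0.0505 -0.9987] j7 -1.211
tool d [ 1.5 -0.   0.3]
```

>>> send_rows:
  rows:
    - [-0.6, 0, 0, 0, 0.05]

```text
clock: 13.4
eef_pos: [503.8, -63.5, 117.4]
tool_rot: [3.095, 0.023, 0.27]
force: [0.5, 0.2, 0.6]
width: 17.3
```

```bash
python3 - <<'E'
from h import *
s=rep((505.2,-63,117))
E
```

```text
{'clock': 13.4, 'eef_pos': [503.791, -63.483, 117.388], 'tool_rot': [3.095, 0.023, 0.27], 'force': [0.524, 0.182, 0.563], 'torque': [0.134, 0.175, 0.315], 'width': 17.335} toolz [-0.0096 -0.0506 -0.9987] j7 -1.245
tool d [ 1.5 -0.1  0.3]
```

Steady 0.3 N m, no stop yet; smaller steps.

>>> send_rows:
  rows:
    - [-0.6, 0, 0, 0, 0.04]

```text
clock: 13.48
eef_pos: [503.8, -63.4, 117.4]
tool_rot: [3.094, 0.021, 0.231]
force: [-0.5, -0.4, -0.0]
width: 16.5
```

```bash
python3 -c "
from h import *
rep()"
```

```text
{'clock': 13.483, 'eef_pos': [503.764, -63.376, 117.366], 'tool_rot': [3.094, 0.021, 0.231], 'force': [-0.472, -0.378, -0.008], 'torque': [0.165, 0.117, 0.303], 'width': 16.549} toolz [-0.0097 -0.0507 -0.9987] j7 -1.272
```

>>> send_rows:
  rows:
    - [-0.6, 0, 0, 0, 0.03]

```text
clock: 13.57
eef_pos: [503.8, -63.4, 117.4]
tool_rot: [3.094, 0.02, 0.202]
force: [-0.1, -0.8, -0.5]
width: 17.2
```

```bash
python3 -c "
from h import *
rep()"
```

```text
{'clock': 13.567, 'eef_pos': [503.768, -63.374, 117.41], 'tool_rot': [3.094, 0.02, 0.202], 'force': [-0.076, -0.847, -0.47], 'torque': [0.062, 0.101, 0.295], 'width': 17.17} toolz [-0.0098 -0.0508 -0.9987] j7 -1.292
```

>>> send_rows:
  rows:
    - [-0.6, 0, 0, 0, 0.03]

```text
clock: 13.65
eef_pos: [503.8, -63.4, 117.4]
tool_rot: [3.093, 0.018, 0.173]
force: [0.2, -1.2, 0.7]
width: 17.1
```

```bash
python3 -c "
from h import *
rep()"
```

```text
{'clock': 13.65, 'eef_pos': [503.761, -63.382, 117.394], 'tool_rot': [3.093, 0.018, 0.173], 'force': [0.158, -1.165, 0.65], 'torque': [0.145, 0.136, 0.256], 'width': 17.131} toolz [-0.0099 -0.0508 -0.9987] j7 -1.312
```

```bash
cat > ortho.py <<'E'
from h import *
import sys
s=read_state(); p=get_image("wrist")
def orth(z,half,n=390):
    X,Y=np.meshgrid(np.linspace(-half,half,n),np.linspace(-half,half,n))
    W=np.stack([505-Y,-62-X,np.full_like(X,z)],-1)
    T=p["tool_from_camera"]; t=(W-np.array(s["eef_pos"]))@rpy(s["tool_rot"]); c=(t-T[:3,3])@T[:3,:3]
    uv=c@p["K"].T; uv=uv[...,:2]/uv[...,2:]
    return cv2.remap(p["image"],uv[...,0].astype(np.float32),uv[...,1].astype(np.float32),cv2.INTER_CUBIC)
cv2.imwrite("pics/"+sys.argv[1],np.hstack([orth(153,30),orth(60,110)]))
E
python3 ortho.py o7.png
```

```text
(no output)
```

View pics/o7.png

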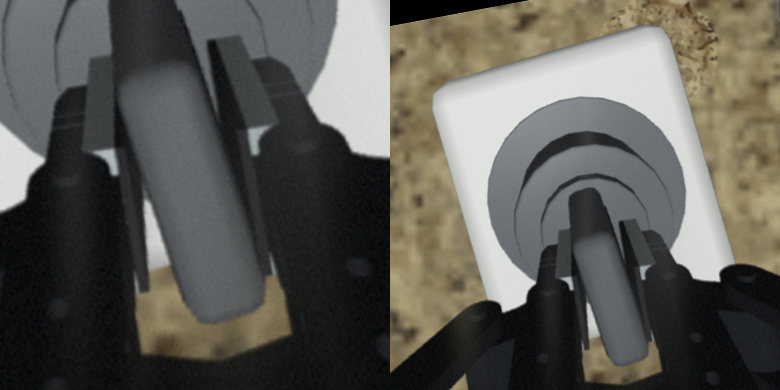

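>>> send_rows:
  rows:
    - [-0.6, 0, 0, 0, 0.03]
    - [-0.6, 0, 0, 0, 0.02]

```text
clock: 13.87
eef_pos: [503.7, -63.4, 117.4]
tool_rot: [3.092, 0.016, 0.119]
force: [-0.8, -0.3, 0.2]
width: 17.2
```

```bash
python3 -c "
from h import *
rep()"
```

```text
{'clock': 13.867, 'eef_pos': [503.738, -63.364, 117.424], 'tool_rot': [3.092, 0.016, 0.119], 'force': [-0.771, -0.335, 0.195], 'torque': [0.129, 0.126, 0.268], 'width': 17.152} toolz [-0.01   -0.0508 -0.9987] j7 -1.348
```

>>> send_rows:
  rows:
    - [-0.6, 0, 0, 0, 0.02]

```text
clock: 13.95
eef_pos: [503.7, -63.3, 117.4]
tool_rot: [3.092, 0.015, 0.098]
force: [-0.5, -0.2, 1.0]
width: 17.4
```

```bash
python3 -c "
from h import *
rep()"
```

```text
{'clock': 13.95, 'eef_pos': [503.705, -63.333, 117.426], 'tool_rot': [3.092, 0.015, 0.098], 'force': [-0.479, -0.175, 1.001], 'torque': [0.16, 0.111, 0.272], 'width': 17.444} toolz [-0.01   -0.0507 -0.9987] j7 -1.363
```

>>> send_rows:
  rows:
    - [-0.6, 0, 0, 0, 0.02]

```text
clock: 14.03
eef_pos: [503.7, -63.3, 117.4]
tool_rot: [3.092, 0.014, 0.076]
force: [0.6, -0.5, 0.6]
width: 17.1
```

```bash
python3 -c "
from h import *
rep()"
```

```text
{'clock': 14.033, 'eef_pos': [503.72, -63.308, 117.41], 'tool_rot': [3.092, 0.014, 0.076], 'force': [0.629, -0.479, 0.602], 'torque': [0.155, 0.189, 0.313], 'width': 17.132} toolz [-0.01   -0.0507 -0.9987] j7 -1.378
```

>>> send_rows:
  rows:
    - [-0.6, 0, 0, 0, 0.02]

```text
clock: 14.12
eef_pos: [503.7, -63.3, 117.4]
tool_rot: [3.092, 0.013, 0.054]
force: [-0.0, -1.0, -0.6]
width: 17.0
```

```bash
python3 -c "
from h import *
rep()"
```

```text
{'clock': 14.117, 'eef_pos': [503.699, -63.342, 117.437], 'tool_rot': [3.092, 0.013, 0.054], 'force': [-0.03, -1.035, -0.609], 'torque': [0.202, 0.165, 0.236], 'width': 17.015} toolz [-0.01   -0.0507 -0.9987] j7 -1.393
```

>>> send_rows:
  rows:
    - [-0.6, 0, 0, 0, 0.02]

```text
clock: 14.2
eef_pos: [503.6, -63.3, 117.4]
tool_rot: [3.091, 0.012, 0.033]
force: [-0.7, -1.5, 1.9]
width: 17.3
```

```bash
python3 -c "
from h import *
rep()"; python3 ortho.py o8.png
```

```text
{'clock': 14.2, 'eef_pos': [503.65, -63.3, 117.432], 'tool_rot': [3.091, 0.012, 0.033], 'force': [-0.663, -1.491, 1.883], 'torque': [0.209, 0.293, 0.427], 'width': 17.263} toolz [-0.0102 -0.0506 -0.9987] j7 -1.407
```

View pics/o8.png

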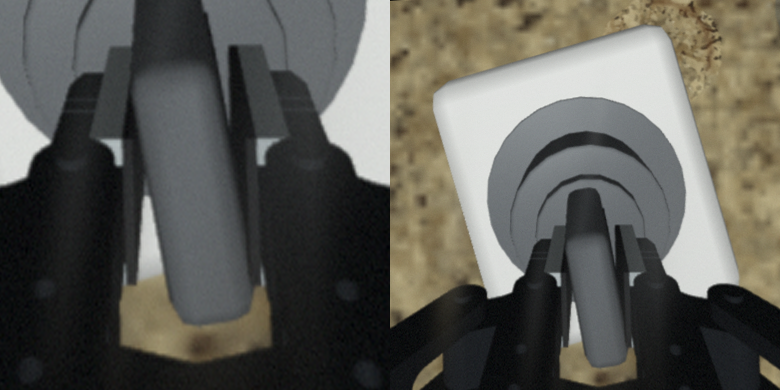

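>>> send_rows:
  rows:
    - [-0.6, 0, 0, 0, 0.015]

```text
clock: 14.33
eef_pos: [503.7, -63.2, 117.5]
tool_rot: [3.091, 0.011, 0.017]
force: [0.1, -0.2, 1.0]
width: 17.3
```

```bash
python3 -c "
from h import *
rep()"
```

```text
{'clock': 14.333, 'eef_pos': [503.702, -63.156, 117.456], 'tool_rot': [3.091, 0.011, 0.017], 'force': [0.147, -0.155, 1.05], 'torque': [0.212, 0.386, 0.539], 'width': 17.299} toolz [-0.0101 -0.0507 -0.9987] j7 -1.418
```

>>> send_rows:
  rows:
    - [-0.6, 0, 0, 0, -0.06]
    - [-0.6, 0, 0, 0, -0.06]
    - [-0.3, 0, 0, 0, 0]
    - [0, 0, 0, 0, 0]
    - [0.3, 0, 0, 0, 0]
    - [0.3, 0, 0, -0.01, 0]
    - [0.3, 0, 0, -0.025, 0]
    - [0.3, 0, 0, -0.03, 0]
    - [0.3, 0, 0, -0.02, 0]
    - [0.3, 0, 0, 0, 0]

```text
clock: 15.17
eef_pos: [503.8, -58.4, 206.4]
tool_rot: [3.094, 0.019, 0.124]
force: [-0.1, 0.7, 0.3]
width: 55.5
```

```bash
python3 ortho.py o9.png; python3 - <<'E'
from h import *
s=rep()
p=get_image("wrist"); C,ok=wcloud(p,s); cv2.imwrite("pics/w9.png",p["image"])
m=ok&(C[...,2]>149.5)&(C[...,2]<157)&(np.hypot(C[...,0]-505,C[...,1]+62.5)<26)
P=C[m]; print("grip",len(P),cv2.minAreaRect(P[:,:2].astype(np.float32)),np.median(P,0))
m=ok&(C[...,2]>102)&(C[...,2]<110)&(np.hypot(C[...,0]-505,C[...,1]+62.5)<30); P=C[m]; print("collar z",np.median(P[:,2]))
m=ok&(C[...,2]>53)&(C[...,2]<66)&(np.hypot(C[...,0]-505,C[...,1]+62.5)<130)
print("base",cv2.minAreaRect(C[m][:,:2].astype(np.float32)))
p=get_image("top"); C,ok=cloud(p)
m=ok&(C[...,2]>53)&(C[...,2]<66)&(np.hypot(C[...,0]-505,C[...,1]+62.5)<130)
print("base top",cv2.minAreaRect(C[m][:,:2].astype(np.float32)))
E
```

```text
{'clock': 15.217, 'eef_pos': [503.18, -58.405, 205.1], 'tool_rot': [3.094, 0.02, 0.124], 'force': [0.667, -0.419, 0.516], 'torque': [0.017, -0.06, -0.034], 'width': 55.525} toolz [-0.0143 -0.0496 -0.9987] j7 -1.363
grip 1662 ((505.9491882324219, -62.25511169433594), (41.156795501708984, 13.912982940673828), 12.4798002243042) [507.15790593 -61.97221771 152.79022542]
collar z 106.69696870518547
base ((505.445556640625, -62.47132873535156), (164.43943786621094, 144.86911010742188), 16.474929809570312)
base top ((503.835205078125, -64.97732543945312), (166.364013671875, 143.70616149902344), 15.638910293579102)
```

View pics/o9.png

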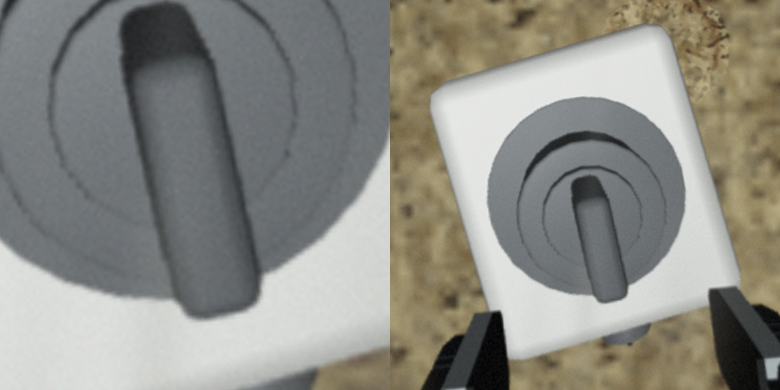

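View pics/w9.png

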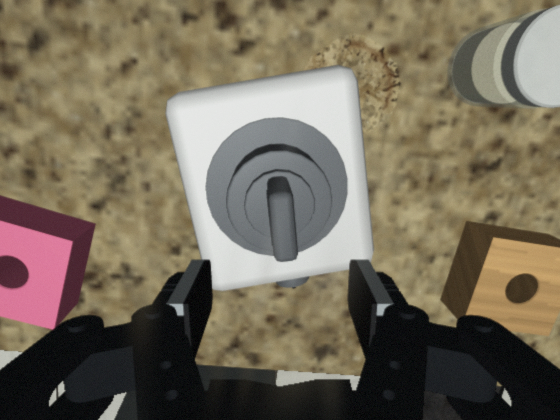

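```bash
python3 -c "
from h import *
print(finish_job()); rep()"
```

```text
the job is handed in; nothing more can be done
None
the job is handed in; nothing more can be done
```

The stem is out of the holder, fully home in the hub and turned clockwise to its stop. It was released with the gripper about 90 mm clear, and I handed the job in at about 15.4 s of the 61 s allowed.

- **Slot angle:** The wrist camera could see the slot in the hub. I measured it at about 1.26 rad, roughly 0.97 rad anticlockwise of the stop. I lined the stem up before lowering it, so the flats matched straight away and no turning by feel was needed.
- **Seating:** The tool had picked up a slow tilt of about 0.05 rad, which left the stem leaning about 0.08 rad in the grip. It slid in without resistance until the collar touched the rim at about 18 N. I then let go, and the stem settled upright, with the collar's upper face at 106.7 mm (106 mm expected).
- **Locking:** I turned it with loosely closed jaws. The torque stayed near 0.3 N m, then rose to 0.43 and 0.54 N m over the last two small steps. I took that rise as the stop and backed off.
- **Last checks:** The grip lies at about 0.218 rad and the base at about 0.286 rad (0.273 rad from the top camera). The stem is therefore about 0.07 rad clockwise of the base's x axis, right at the edge of the stated play. That is where the tang rests after being driven to the stop, and I did not nudge it back to the middle.
- **Other objects:** The arm never came near the mug, the jar, the bowl or the pink look-alike. I did not re-measure their positions at the end.

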